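Load a sample vial under the photometer's sliding cover

ROBOT

A 6-joint arm with a two-finger parallel gripper is mounted at the origin on the work surface. World frame = base frame: x ahead of the robot, y to its left, z up, the work surface at z = 0. Lengths are in m, angles in degrees, forces in N, time in s.
With the tool pointing down it reaches from about 0.25 to 0.725 m from the base axis. Payload 9.7 kg.
Tool frame: the origin (TCP) lies at the very end of the fingers, on their centre line; the grasp point (between the pads) lies 19 mm behind it; z points along the fingers, y is the line along which they close (so a half turn about z gives the same grasp; the last joint's range is limited). The gripper opens to 85 mm and grips with 20 to 120 N. Pads are 22 mm wide; open, the fingers measure 114 mm over their backs; the gripper's body (76 mm by 85 mm) begins 54 mm behind the grasp point. The pads swing forward as they close: fully open they stand 13 mm farther back than shut.
Start: joints at [-74.313, 4.979, 10.078, 95.1, 0, 90], TCP at [0.149, -0.53, 0.231] pointing down, gripper open.
Joint ranges: [-179.16, 179.16], [-48.56, 103.87], [-65.8, 70.77], [-126.05, 130.52], [-82.76, 87.17], [-180, 180]. Speed limits (degrees/s): [127.2, 127.2, 147.25, 180, 180, 180].

INTERFACE

Orientations are given as [roll, pitch, yaw] about the fixed x, y, z axes, in that order (R = Rz(yaw) Ry(pitch) Rx(roll)).
In Python, from workcell import telemetry, optics, workorder gives the robot as it stands.
- The arm moves only by the shell command python3 -m handwheel 'ROWS' [FORCE]. ROWS is JSON, a list of rows, each an object of numbers: "tx", "ty", "tz": the shift along the tool's x, y, z in m; "ax", "ay", "az": the turn, a rotation vector about the tool's x, y, z in degrees; "jaw": the gripper command: -1 is shut, 1 is fully open, values between are in proportion. A call has exactly 10 rows; each row shifts and turns the commanded pose from where the row before left it, along the tool's axes as they then stand; what a row does not reach is not made up. A row lasts 1/8 s, in which the tool goes at most 62.5 mm and 10.7 degrees, less where a joint would pass 70% of its speed; a pose out of reach is approached as far as the arm can. A call is refused whole if a number of a shift passes 0.0625 or a number of a turn 10.7, either way. A call with a gripper value outside its range is refused whole. The fingers move at their own pace and stop on an object; FORCE is the grip in N (left out, the last holds). Time passes only in rows, so rows that do not move let the fingers close, or fill a call up. It gives the time, the measured TCP pose, the force, the opening and the grip force at its end, in the units of the state.
- telemetry.get_obs(): the state, without advancing time (a new reading comes with each control period).
- optics.camera(name): name is "scene" or "top" or "wrist"; returns a dict with "color" (480x640x3 uint8, red, green, blue), "K" (3x3 intrinsics, pixels), "extrinsics" (4x4, takes a point from camera to world coordinates); the wrist camera has in their place "mount" (4x4, takes a point from camera to tool coordinates, whose origin is the TCP and whose axes are the flange's). Camera axes: x right, y down, z forward; pixel columns grow to the right and rows downward; lengths in m; the calibration is good to about 2 mm. The wrist camera is an equidistant fisheye: a pixel r from the principal point sees the ray r / f radians off the axis. A picture is of the moment at which its call begins: read the wrist's pose just before it. There is no depth.
- workorder.job_done(): hands the job in; it is judged then, once.
The state is a dict: "time": time; "q": joint angles; "qd": joint speeds; "joint_efforts": joint torques, N m; "ee_pos": TCP position; "tcp_rot": TCP orientation; "wrist_force": force on the tool from outside, world axes, zero at the start; "torque": the same for the moment, N m; "opening": finger opening in m; "grasp_force": force on a finger pad.
Only numpy, scipy, OpenCV 4.12 (cv2) and the standard library are available. Lean on these libraries where they do the work, as an engineer would, in place of code of your own. Each camera call takes 0.05 s, during which the arm holds its last target. There are 200 camera calls.

TASK

Slide the photometer's flush cover all the way open (it has no grip, so press down on it and drag it by friction), stand the blue-capped vial fully down in the cell holder inside, then slide the cover fully shut again over the vial and let go. The cover is a thin panel: never press or push on it with more than 25 N, set the glass vial in gently (under 25 N), and leave the other vials and everything else on the bench where they are.

Things in the scene. Friction and masses are not known exactly. Their poses are not given: they have to be found in the camera images.
- cover (a joint): opening of the photometer's sliding cover in m: 0 fully shut at the front rim, 0.100 fully open. A level, smooth grey panel 95 mm wide, flush with the white deck, no grip. It opens towards +x of cover_patch, stays where left, and takes about 5.5 N to drag, so a fingertip must press some 8 to 12 N (friction unknown) or it slips; a stop ends its travel each way.
- cover_patch (a point): point on the cover's top surface, on its centre line, 25 mm behind its front edge, amid fine printed cross lines; it travels with the cover; +x is the opening direction, z up. With the cover fully open it lies 24.5 mm in front of the rear hood (a white plate 7 mm above the cover); shut, 124.5 mm of cover is in view behind it.
- holder (a point): bottom centre of the vial's hole in the cell holder, z up, +x as the cover opens. Hole 27.4 mm wide, 3 mm chamfer, 26 mm deep, in a 46 mm square aluminium block as tall, amid a black bay 100 (x) by 96 mm (y) whose walls rise to the deck 74 mm above this point. The cover's underside is 69.5 mm above this point; a seated vial clears it by 7.5 mm. Fully open, the cover clears the bay.
- vial_blue_mid (a point): the vial to load: closed glass vial with a blue screw cap, standing in the rack; this point is on its axis at half height, 31 mm above its foot. Body 24 mm across with a 2.5 mm chamfered foot, cap 26 mm across and 14 mm tall (from 17 to 31 mm above this point), 62 mm tall in all, 35 g.
- vial_red: same vial with a red cap, in the rack, origin at the centre of its foot: leave alone
- vial_white: same vial with a white cap, in the rack, origin at the centre of its foot: leave alone
- rack: white vial rack, 170 (x) by 58 (y) by 30 mm tall, fixed to the bench, origin under its centre; three holes 26.6 mm across and 22 mm deep along its x axis at -52, 0 and +52 mm; each vial stands in one, its foot 8 mm above the bench
- photometer: the white bench photometer, 300 (x) by 330 (y) by 120 mm tall to its level deck, fixed on screw feet that set it up to 12 mm higher; origin under its centre, front towards -x; the bay's centre is at x -78, y +65 mm; at y below -11 mm a black sloping console rises to at most 35 mm above the deck
- vial_blue: the blue-capped vial, origin at the centre of its foot, z along its axis
- beaker: empty glass beaker, 70 mm across, 95 mm tall, origin under its centre: bystander
- reagent: amber reagent bottle, 56 mm across, 110 mm tall, origin under its centre: bystander
- jar: white jar, 66 mm across, 75 mm tall, origin under its centre: bystander
- jar2: small white jar, 56 mm across, 60 mm tall, origin under its centre: bystander
- meter: yellow hand meter lying flat, 150 by 70 by 36 mm, origin under its centre: bystander
Not all that is in view belongs to the job. What is shaped like the vial_blue but orange, purple or turquoise is not meant.

How it is judged:
By the outcome, as a careful person would: the job done as asked, in the order asked, and still so for the second after the job is handed in, with the robot touching nothing.
It also fails if it takes over 72 s, if anything falls off the work surface, if the arm or the gripper's body presses on something with over 40 N, if the wrist force passes 120 N, or if a joint passes its speed limit or range.

## Working session

There is one attempt and no reset: what is moved stays moved. The work goes in short steps, Python scripts to look and compute and a shell command to move; the robot and the scene stay as the last step left them, time stands still between calls to the robot, and variables do not carry over. Pictures are saved under pics/ and viewed, at most 10 in all, crops included, and the job is handed in when it is done.

```bash
mkdir -p pics; cat > h.py <<'E'
import numpy as np, cv2
from scipy.spatial.transform import Rotation as R
from workcell import telemetry, optics, workorder
def tcp():
    o=telemetry.get_obs(); T=np.eye(4); T[:3,:3]=R.from_euler('xyz',o['tcp_rot'],degrees=True).as_matrix(); T[:3,3]=o['ee_pos']; return T
def ray(c,E,u,v,fish=False):
    K=c['K']; x=(u-K[0,2])/K[0,0]; y=(v-K[1,2])/K[1,1]
    if fish:
        r=np.hypot(x,y); s=np.sin(r)/r if r>1e-9 else 1; d=np.array([x*s,y*s,np.cos(r)])
    else: d=np.array([x,y,1.])
    return E[:3,3],E[:3,:3]@d
def atz(c,E,u,v,z,fish=False):
    o,d=ray(c,E,u,v,fish); return o+d*(z-o[2])/d[2]
def proj(c,E,p,fish=False):
    q=np.linalg.inv(E)@np.append(p,1); K=c['K']; x,y,z=q[:3]
    if fish:
        h=np.hypot(x,y); t=np.arctan2(h,z); a,b=x/h*t,y/h*t
    else: a,b=x/z,y/z
    return np.array([K[0,0]*a+K[0,2],K[1,1]*b+K[1,2]])
E
python3 - <<'E'
from h import *
np.set_printoptions(precision=4,suppress=True)
o=telemetry.get_obs(); print(o)
import pickle
d={}
for n in('scene','top','wrist'):
    c=optics.camera(n); d[n]=c; cv2.imwrite(f'pics/{n}0.png',c['color'][:,:,::-1]); print(n,c['K'],c.get('extrinsics',c.get('mount')))
pickle.dump(d,open('c0.pkl','wb'))
E
```

```text
{'time': 0.0, 'q': array([-74.3122,   5.01  ,  10.0347,  95.0975,  -0.0005,  89.9993]), 'qd': array([-0.0187, -0.0247,  0.0256, -0.0405, -0.0697, -0.0289]), 'joint_efforts': array([ -0.0001, -52.0388,  46.4801,   0.0165,   0.0001,   0.    ]), 'ee_pos': array([ 0.1487, -0.5293,  0.2306]), 'tcp_rot': array([-179.9272,    0.0005,   15.6884]), 'wrist_force': array([ 0.6052, -0.3627, -0.5873]), 'torque': array([ 0.0308, -0.028 ,  0.0108]), 'grasp_force': 0.0, 'opening': 0.08526607974272031}
scene [[511.1345   0.     309.5504]
 [  0.     511.1345 241.5295]
 [  0.       0.       1.    ]] [[-0.8088  0.368  -0.4587  1.1281]
 [ 0.588   0.498  -0.6374  0.8104]
 [-0.0061 -0.7853 -0.6191  0.8952]
 [ 0.      0.      0.      1.    ]]
top [[601.1988   0.     312.5985]
 [  0.     601.1988 230.7489]
 [  0.       0.       1.    ]] [[-0.0053 -0.9979  0.064   0.4371]
 [-0.9999  0.0059  0.0096 -0.0119]
 [-0.01   -0.0639 -0.9979  1.934 ]
 [ 0.      0.      0.      1.    ]]
wrist [[371.6483   0.     316.2195]
 [  0.     371.6483 238.323 ]
 [  0.       0.       1.    ]] [[-0.0005 -0.9623 -0.2721  0.069 ]
 [ 1.     -0.0007  0.0007 -0.0005]
 [-0.0009 -0.2721  0.9623 -0.1428]
 [ 0.      0.      0.      1.    ]]
```

View pics/top0.png

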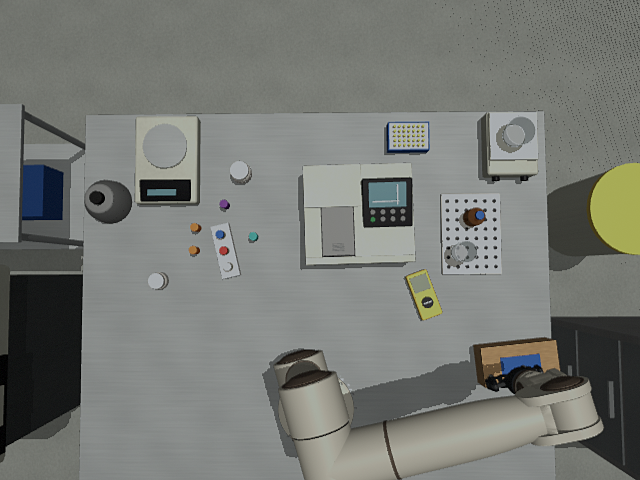

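View pics/scene0.png

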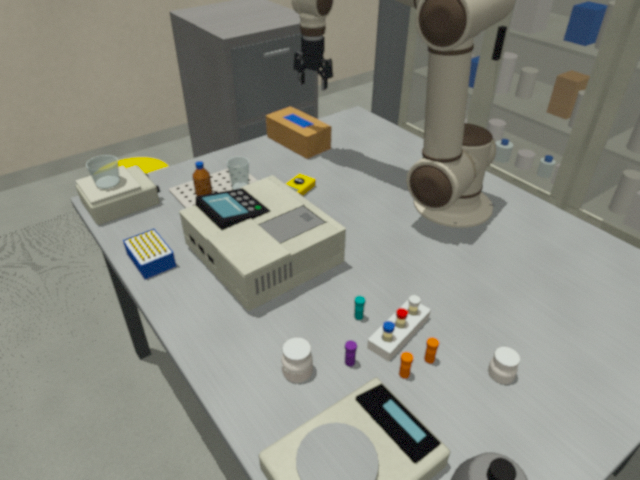

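Top: patch lines near (338,247), hood edge near row 206. Candidates for the vial: blue cap in the rack (220,235); the reagent's blue cap (481,215); purple (224,204), turquoise (253,237), orange (195,228) and (194,251) lookalikes; red (224,251) and white (228,267) in the rack. I choose (220,235) and check it in a crop.

```bash
python3 - <<'E'
from h import *
import pickle
np.set_printoptions(precision=4,suppress=True)
d=pickle.load(open('c0.pkl','rb')); c=d['top']; E=c['extrinsics']
im=c['color'][:,:,::-1]
a=cv2.resize(im[195:275,185:265],(400,400),interpolation=cv2.INTER_CUBIC); b=cv2.resize(im[195:275,290:370],(400,400),interpolation=cv2.INTER_CUBIC)
cv2.imwrite('pics/crop1.png',np.hstack([a,b]))
print('blue',atz(c,E,220,235,.07),'white',atz(c,E,228,267,.07),'patch',atz(c,E,338,247,.12))
E
```

```text
blue [0.5451 0.2941 0.07  ] white [0.4456 0.2688 0.07  ] patch [ 0.5039 -0.0708  0.12  ]
```

View pics/crop1.png

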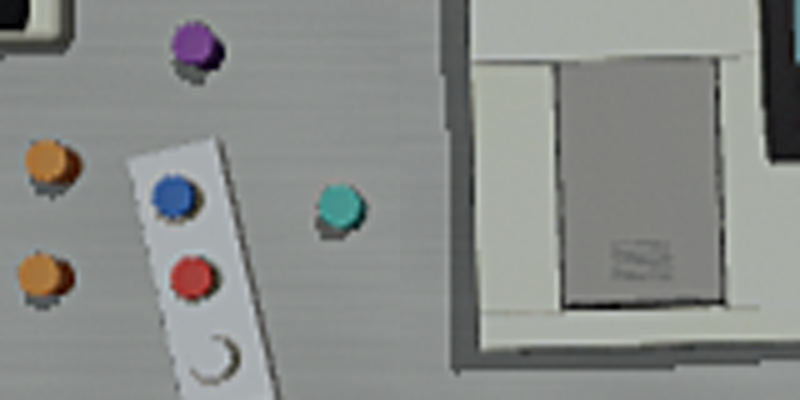

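The crop confirms it: blue cap, crop (174,197), stands in the rack's far hole above red and white. The cover's cross lines are at crop (641,260), its front edge at row 303, so it is shut. I go over the patch with the fingers closed.

```bash
python3 -m handwheel '[{"tx":0.0462,"ty":-0.0347,"tz":-0.004,"jaw":-1},{"tx":0.0462,"ty":-0.0347,"tz":-0.004,"jaw":-1},{"tx":0.0462,"ty":-0.0347,"tz":-0.004,"jaw":-1},{"tx":0.0462,"ty":-0.0347,"tz":-0.004,"jaw":-1},{"tx":0.0462,"ty":-0.0347,"tz":-0.004,"jaw":-1},{"tx":0.0462,"ty":-0.0347,"tz":-0.004,"jaw":-1},{"tx":0.0462,"ty":-0.0347,"tz":-0.004,"jaw":-1},{"tx":0.0462,"ty":-0.0347,"tz":-0.004,"jaw":-1},{"tx":0.0462,"ty":-0.0347,"tz":-0.004,"jaw":-1},{"tx":0.0462,"ty":-0.0347,"tz":-0.004,"jaw":-1}]' 30
python3 -m handwheel '[{"az":3.7,"jaw":-1},{"az":3.7,"jaw":-1},{"az":3.7,"jaw":-1},{"az":3.7,"jaw":-1},{"jaw":-1},{"jaw":-1},{"jaw":-1},{"jaw":-1},{"jaw":-1},{"jaw":-1}]'
python3 - <<'E'
from h import *
import pickle
T=tcp(); c=optics.camera('wrist'); pickle.dump((T,c),open('w1.pkl','wb')); cv2.imwrite('pics/w1.png',c['color'][:,:,::-1])
np.set_printoptions(precision=4,suppress=True);print(T); print(telemetry.get_obs()['wrist_force'])
E
```

```text
[[ 0.9628  0.2704 -0.0003  0.1487]
 [ 0.2704 -0.9628  0.001  -0.5293]
 [ 0.     -0.0011 -1.      0.2307]
 [ 0.      0.      0.      1.    ]]
[-0.0725  0.8989 -0.112 ]$[0]: bad value
$[0]: bad value
```

View pics/w1.png

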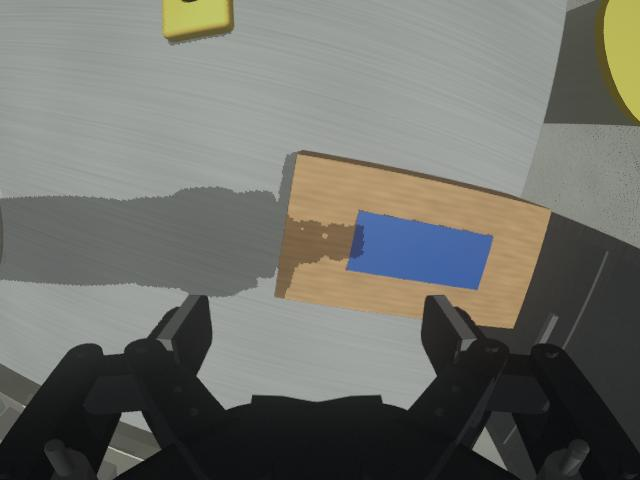

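The picture shows the start view still (the arm did not move): "bad value" refused both calls. I try rows with all seven keys.

```bash
python3 -m handwheel '[{"tx":0.0462,"ty":-0.0347,"tz":-0.004,"ax":0,"ay":0,"az":0,"jaw":-1},{"tx":0.0462,"ty":-0.0347,"tz":-0.004,"ax":0,"ay":0,"az":0,"jaw":-1},{"tx":0.0462,"ty":-0.0347,"tz":-0.004,"ax":0,"ay":0,"az":0,"jaw":-1},{"tx":0.0462,"ty":-0.0347,"tz":-0.004,"ax":0,"ay":0,"az":0,"jaw":-1},{"tx":0.0462,"ty":-0.0347,"tz":-0.004,"ax":0,"ay":0,"az":0,"jaw":-1},{"tx":0.0462,"ty":-0.0347,"tz":-0.004,"ax":0,"ay":0,"az":0,"jaw":-1},{"tx":0.0462,"ty":-0.0347,"tz":-0.004,"ax":0,"ay":0,"az":0,"jaw":-1},{"tx":0.0462,"ty":-0.0347,"tz":-0.004,"ax":0,"ay":0,"az":0,"jaw":-1},{"tx":0.0462,"ty":-0.0347,"tz":-0.004,"ax":0,"ay":0,"az":0,"jaw":-1},{"tx":0.0462,"ty":-0.0347,"tz":-0.004,"ax":0,"ay":0,"az":0,"jaw":-1}]' 30 
```

```text
time: 1.45
ee_pos: [0.5005, -0.0687, 0.2714]
tcp_rot: [180.0, -0.0, 15.7]
wrist_force: [0.4, -1.1, 0.6]
opening: -0.0003
grasp_force: 0.0
```

```bash
python3 -m handwheel '[{"tx":0,"ty":0,"tz":0,"ax":0,"ay":0,"az":7.35,"jaw":-1},{"tx":0,"ty":0,"tz":0,"ax":0,"ay":0,"az":7.35,"jaw":-1},{"tx":0,"ty":0,"tz":0,"ax":0,"ay":0,"az":0,"jaw":-1},{"tx":0,"ty":0,"tz":0,"ax":0,"ay":0,"az":0,"jaw":-1},{"tx":0,"ty":0,"tz":0,"ax":0,"ay":0,"az":0,"jaw":-1},{"tx":0,"ty":0,"tz":0,"ax":0,"ay":0,"az":0,"jaw":-1},{"tx":0,"ty":0,"tz":0,"ax":0,"ay":0,"az":0,"jaw":-1},{"tx":0,"ty":0,"tz":0,"ax":0,"ay":0,"az":0,"jaw":-1},{"tx":0,"ty":0,"tz":0,"ax":0,"ay":0,"az":0,"jaw":-1},{"tx":0,"ty":0,"tz":0,"ax":0,"ay":0,"az":0,"jaw":-1}]'
python3 - <<'E'
from h import *
import pickle
T=tcp(); c=optics.camera('wrist'); pickle.dump((T,c),open('w1.pkl','wb')); cv2.imwrite('pics/w1.png',c['color'][:,:,::-1])
np.set_printoptions(precision=4,suppress=True);print(T); print(telemetry.get_obs()['wrist_force'])
E
```

```text
time: 2.7
ee_pos: [0.4997, -0.0705, 0.2713]
tcp_rot: [180.0, 0.0, 1.0]
wrist_force: [0.5, -0.9, 0.5]
opening: -0.0001
grasp_force: 0.0
[[ 0.9999  0.0173 -0.      0.4997]
 [ 0.0173 -0.9999 -0.     -0.0705]
 [-0.      0.     -1.      0.2713]
 [ 0.      0.      0.      1.    ]]
[ 0.0143  1.2609 -0.4745]
```

View pics/w1.png

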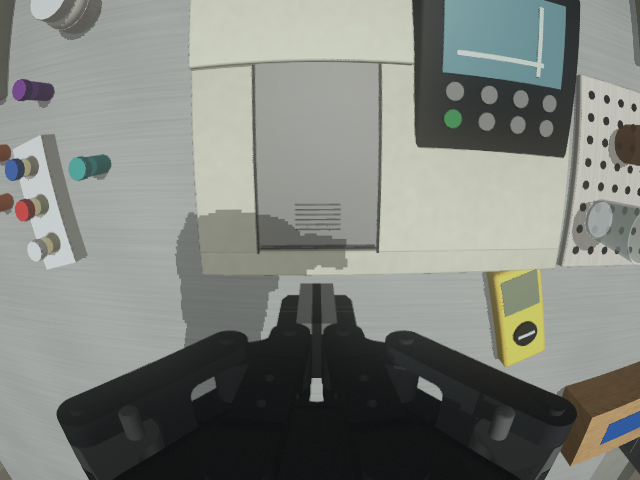

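The cover shows from hood row ~66 to front edge row 247, side edges at columns ~257 and ~379; the line block is centred at (318,216). The known 95 mm width gives me the deck height.

```bash
python3 - <<'E'
from h import *
import pickle
T,c=pickle.load(open('w1.pkl','rb')); E=T@c['mount']
np.set_printoptions(precision=4,suppress=True)
P=dict(patch=(318,216),fl=(258.5,240),fr=(378,240),bl=(254.5,75),br=(380.5,75),front=(318,247),hood=(318,64))
for z in(.118,.128):
    print(z); q={k:atz(c,E,*v,z,True) for k,v in P.items()}
    for k in q: print(k,q[k][:2])
    print('w',np.linalg.norm(q['fl']-q['fr']),np.linalg.norm(q['bl']-q['br']),'pf',q['patch'][0]-q['front'][0],'ph',q['hood'][0]-q['patch'][0])
    d=(q['bl']+q['br']-q['fl']-q['fr']);print('yaw',np.degrees(np.arctan2(d[1],d[0])))
t=pickle.load(open('c0.pkl','rb'))['top']; print('top',atz(t,t['extrinsics'],338.2,247,.125))
E
```

```text
0.118
patch [ 0.5038 -0.0716]
fl [ 0.4826 -0.0223]
fr [ 0.4843 -0.1222]
bl [ 0.6179 -0.0196]
br [ 0.6197 -0.119 ]
front [ 0.4774 -0.0721]
hood [ 0.6266 -0.0695]
w 0.09991396203422874 0.0994204357749489 pf 0.02641469049569173 ph 0.12279631300203175
yaw 1.25609046203268
0.128
patch [ 0.506  -0.0716]
fl [ 0.4855 -0.0239]
fr [ 0.4871 -0.1204]
bl [ 0.6162 -0.0213]
br [ 0.618  -0.1173]
front [ 0.4805 -0.072 ]
hood [ 0.6246 -0.0695]
w 0.09653907062670287 0.09606221468554393 pf 0.025522455715172976 ph 0.11864850209363798
yaw 1.2560904620326814
top [ 0.5037 -0.0713  0.125 ]
```

```bash
python3 -m handwheel '[{"tx":0.0065,"ty":0.001,"tz":0.033,"ax":0,"ay":0,"az":-0.25,"jaw":-1},{"tx":0,"ty":0,"tz":0.033,"ax":0,"ay":0,"az":0,"jaw":-1},{"tx":0,"ty":0,"tz":0.033,"ax":0,"ay":0,"az":0,"jaw":-1},{"tx":0,"ty":0,"tz":0.025,"ax":0,"ay":0,"az":0,"jaw":-1},{"tx":0,"ty":0,"tz":0.008,"ax":0,"ay":0,"az":0,"jaw":-1},{"tx":0,"ty":0,"tz":0.002,"ax":0,"ay":0,"az":0,"jaw":-1},{"tx":0,"ty":0,"tz":0.001,"ax":0,"ay":0,"az":0,"jaw":-1},{"tx":0,"ty":0,"tz":0,"ax":0,"ay":0,"az":0,"jaw":-1},{"tx":0,"ty":0,"tz":0,"ax":0,"ay":0,"az":0,"jaw":-1},{"tx":0,"ty":0,"tz":0,"ax":0,"ay":0,"az":0,"jaw":-1}]'
python3 - <<'E'
from h import *
print(np.mean([telemetry.get_obs()['wrist_force'] for _ in range(5)],0),tcp()[:3,3])
E
```

```text
time: 4.0
ee_pos: [0.5063, -0.0714, 0.1365]
tcp_rot: [180.0, -0.0, 1.2]
wrist_force: [0.4, 0.1, -0.2]
opening: 0.0002
grasp_force: 0.0
[ 0.40663065  0.11629437 -0.1774978 ] [ 0.50629779 -0.07142893  0.13653312]
```

```bash
python3 -m handwheel '[{"tx":0,"ty":0,"tz":0.001,"ax":0,"ay":0,"az":0,"jaw":-1},{"tx":0,"ty":0,"tz":0.001,"ax":0,"ay":0,"az":0,"jaw":-1},{"tx":0,"ty":0,"tz":0.001,"ax":0,"ay":0,"az":0,"jaw":-1},{"tx":0,"ty":0,"tz":0.0005,"ax":0,"ay":0,"az":0,"jaw":-1},{"tx":0,"ty":0,"tz":0.0005,"ax":0,"ay":0,"az":0,"jaw":-1},{"tx":0,"ty":0,"tz":0.0005,"ax":0,"ay":0,"az":0,"jaw":-1},{"tx":0,"ty":0,"tz":0,"ax":0,"ay":0,"az":0,"jaw":-1},{"tx":0,"ty":0,"tz":0,"ax":0,"ay":0,"az":0,"jaw":-1},{"tx":0,"ty":0,"tz":0,"ax":0,"ay":0,"az":0,"jaw":-1},{"tx":0,"ty":0,"tz":0,"ax":0,"ay":0,"az":0,"jaw":-1}]'
```

```text
time: 5.25
ee_pos: [0.5062, -0.0714, 0.1318]
tcp_rot: [180.0, -0.0, 1.2]
wrist_force: [0.3, 0.4, -0.2]
opening: -0.0002
grasp_force: 0.0
```

```bash
python3 -m handwheel '[{"tx":0,"ty":0,"tz":0.0003,"ax":0,"ay":0,"az":0,"jaw":-1},{"tx":0,"ty":0,"tz":0.0003,"ax":0,"ay":0,"az":0,"jaw":-1},{"tx":0,"ty":0,"tz":0.0003,"ax":0,"ay":0,"az":0,"jaw":-1},{"tx":0,"ty":0,"tz":0.0003,"ax":0,"ay":0,"az":0,"jaw":-1},{"tx":0,"ty":0,"tz":0,"ax":0,"ay":0,"az":0,"jaw":-1},{"tx":0,"ty":0,"tz":0,"ax":0,"ay":0,"az":0,"jaw":-1},{"tx":0,"ty":0,"tz":0,"ax":0,"ay":0,"az":0,"jaw":-1},{"tx":0,"ty":0,"tz":0,"ax":0,"ay":0,"az":0,"jaw":-1},{"tx":0,"ty":0,"tz":0,"ax":0,"ay":0,"az":0,"jaw":-1},{"tx":0,"ty":0,"tz":0,"ax":0,"ay":0,"az":0,"jaw":-1}]'
```

```text
time: 6.5
ee_pos: [0.5062, -0.0714, 0.1306]
tcp_rot: [-180.0, -0.0, 1.2]
wrist_force: [0.2, 0.2, -0.9]
opening: -0.0
grasp_force: 0.0
```

```bash
python3 -m handwheel '[{"tx":0,"ty":0,"tz":0.0003,"ax":0,"ay":0,"az":0,"jaw":-1},{"tx":0,"ty":0,"tz":0.0003,"ax":0,"ay":0,"az":0,"jaw":-1},{"tx":0,"ty":0,"tz":0.0003,"ax":0,"ay":0,"az":0,"jaw":-1},{"tx":0,"ty":0,"tz":0.0003,"ax":0,"ay":0,"az":0,"jaw":-1},{"tx":0,"ty":0,"tz":0.0003,"ax":0,"ay":0,"az":0,"jaw":-1},{"tx":0,"ty":0,"tz":0,"ax":0,"ay":0,"az":0,"jaw":-1},{"tx":0,"ty":0,"tz":0,"ax":0,"ay":0,"az":0,"jaw":-1},{"tx":0,"ty":0,"tz":0,"ax":0,"ay":0,"az":0,"jaw":-1},{"tx":0,"ty":0,"tz":0,"ax":0,"ay":0,"az":0,"jaw":-1},{"tx":0,"ty":0,"tz":0,"ax":0,"ay":0,"az":0,"jaw":-1}]'
```

```text
time: 7.75
ee_pos: [0.5062, -0.0714, 0.1291]
tcp_rot: [180.0, -0.0, 1.2]
wrist_force: [-0.3, 0.5, -0.8]
opening: 0.0002
grasp_force: 0.0
```

```bash
python3 -m handwheel '[{"tx":0,"ty":0,"tz":0.0003,"ax":0,"ay":0,"az":0,"jaw":-1},{"tx":0,"ty":0,"tz":0.0003,"ax":0,"ay":0,"az":0,"jaw":-1},{"tx":0,"ty":0,"tz":0.0003,"ax":0,"ay":0,"az":0,"jaw":-1},{"tx":0,"ty":0,"tz":0.0003,"ax":0,"ay":0,"az":0,"jaw":-1},{"tx":0,"ty":0,"tz":0.0003,"ax":0,"ay":0,"az":0,"jaw":-1},{"tx":0,"ty":0,"tz":0,"ax":0,"ay":0,"az":0,"jaw":-1},{"tx":0,"ty":0,"tz":0,"ax":0,"ay":0,"az":0,"jaw":-1},{"tx":0,"ty":0,"tz":0,"ax":0,"ay":0,"az":0,"jaw":-1},{"tx":0,"ty":0,"tz":0,"ax":0,"ay":0,"az":0,"jaw":-1},{"tx":0,"ty":0,"tz":0,"ax":0,"ay":0,"az":0,"jaw":-1}]'
```

```text
time: 9.0
ee_pos: [0.5062, -0.0714, 0.1276]
tcp_rot: [180.0, 0.0, 1.2]
wrist_force: [-0.9, 0.7, -0.0]
opening: 0.0004
grasp_force: 0.0
```

```bash
python3 -m handwheel '[{"tx":0,"ty":0,"tz":0.0003,"ax":0,"ay":0,"az":0,"jaw":-1},{"tx":0,"ty":0,"tz":0.0003,"ax":0,"ay":0,"az":0,"jaw":-1},{"tx":0,"ty":0,"tz":0.0003,"ax":0,"ay":0,"az":0,"jaw":-1},{"tx":0,"ty":0,"tz":0.0003,"ax":0,"ay":0,"az":0,"jaw":-1},{"tx":0,"ty":0,"tz":0.0003,"ax":0,"ay":0,"az":0,"jaw":-1},{"tx":0,"ty":0,"tz":0.0003,"ax":0,"ay":0,"az":0,"jaw":-1},{"tx":0,"ty":0,"tz":0,"ax":0,"ay":0,"az":0,"jaw":-1},{"tx":0,"ty":0,"tz":0,"ax":0,"ay":0,"az":0,"jaw":-1},{"tx":0,"ty":0,"tz":0,"ax":0,"ay":0,"az":0,"jaw":-1},{"tx":0,"ty":0,"tz":0,"ax":0,"ay":0,"az":0,"jaw":-1}]'
```

```text
time: 10.25
ee_pos: [0.5062, -0.0714, 0.1258]
tcp_rot: [180.0, -0.0, 1.2]
wrist_force: [0.8, 0.4, 0.4]
opening: -0.0001
grasp_force: 0.0
```

```bash
python3 -m handwheel '[{"tx":0,"ty":0,"tz":0.0003,"ax":0,"ay":0,"az":0,"jaw":-1},{"tx":0,"ty":0,"tz":0.0003,"ax":0,"ay":0,"az":0,"jaw":-1},{"tx":0,"ty":0,"tz":0.0003,"ax":0,"ay":0,"az":0,"jaw":-1},{"tx":0,"ty":0,"tz":0.0003,"ax":0,"ay":0,"az":0,"jaw":-1},{"tx":0,"ty":0,"tz":0.0003,"ax":0,"ay":0,"az":0,"jaw":-1},{"tx":0,"ty":0,"tz":0.0003,"ax":0,"ay":0,"az":0,"jaw":-1},{"tx":0,"ty":0,"tz":0,"ax":0,"ay":0,"az":0,"jaw":-1},{"tx":0,"ty":0,"tz":0,"ax":0,"ay":0,"az":0,"jaw":-1},{"tx":0,"ty":0,"tz":0,"ax":0,"ay":0,"az":0,"jaw":-1},{"tx":0,"ty":0,"tz":0,"ax":0,"ay":0,"az":0,"jaw":-1}]'
```

```text
time: 11.5
ee_pos: [0.5062, -0.0714, 0.1253]
tcp_rot: [180.0, -0.1, 1.2]
wrist_force: [-5.6, 1.0, 10.7]
opening: 0.0001
grasp_force: 5.5
```

Contact at z≈0.1254 with 10.7 N. I drag 30 mm first and watch the force.

```bash
python3 -m handwheel '[{"tx":0.003,"ty":0,"tz":0,"ax":0,"ay":0,"az":0,"jaw":-1},{"tx":0.003,"ty":0,"tz":0,"ax":0,"ay":0,"az":0,"jaw":-1},{"tx":0.003,"ty":0,"tz":0,"ax":0,"ay":0,"az":0,"jaw":-1},{"tx":0.003,"ty":0,"tz":0,"ax":0,"ay":0,"az":0,"jaw":-1},{"tx":0.003,"ty":0,"tz":0,"ax":0,"ay":0,"az":0,"jaw":-1},{"tx":0.003,"ty":0,"tz":0,"ax":0,"ay":0,"az":0,"jaw":-1},{"tx":0.003,"ty":0,"tz":0,"ax":0,"ay":0,"az":0,"jaw":-1},{"tx":0.003,"ty":0,"tz":0,"ax":0,"ay":0,"az":0,"jaw":-1},{"tx":0.003,"ty":0,"tz":0,"ax":0,"ay":0,"az":0,"jaw":-1},{"tx":0.003,"ty":0,"tz":0,"ax":0,"ay":0,"az":0,"jaw":-1}]'
python3 - <<'E'
from h import *
import pickle
np.set_printoptions(precision=4,suppress=True)
T=tcp(); c=optics.camera('wrist'); cv2.imwrite('pics/w2.png',c['color'][:,:,::-1]); print(T[:3,3],telemetry.get_obs()['wrist_force'])
E
```

```text
time: 12.75
ee_pos: [0.5361, -0.0707, 0.1253]
tcp_rot: [180.0, -0.0, 1.2]
wrist_force: [-6.8, 1.7, 10.8]
opening: -0.0001
grasp_force: 5.8
[ 0.5361 -0.0707  0.1253] [-4.0671  1.2983 11.2023]
```

View pics/w2.png

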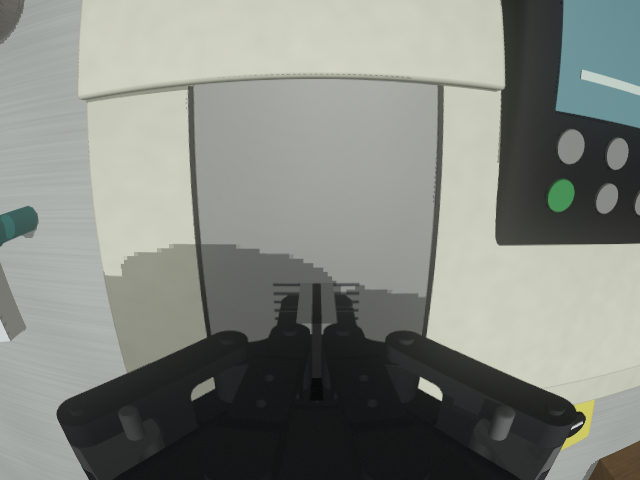

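The printed lines (274–357, 284–325) are still under the fingertip, so the cover moves with it. I drag on to the stop.

```bash
python3 -m handwheel '[{"tx":0.006,"ty":0,"tz":0,"ax":0,"ay":0,"az":0,"jaw":-1},{"tx":0.008,"ty":0,"tz":0,"ax":0,"ay":0,"az":0,"jaw":-1},{"tx":0.009,"ty":0,"tz":0,"ax":0,"ay":0,"az":0,"jaw":-1},{"tx":0.009,"ty":0,"tz":0,"ax":0,"ay":0,"az":0,"jaw":-1},{"tx":0.009,"ty":0,"tz":0,"ax":0,"ay":0,"az":0,"jaw":-1},{"tx":0.009,"ty":0,"tz":0,"ax":0,"ay":0,"az":0,"jaw":-1},{"tx":0.009,"ty":0,"tz":0,"ax":0,"ay":0,"az":0,"jaw":-1},{"tx":0.006,"ty":0,"tz":0,"ax":0,"ay":0,"az":0,"jaw":-1},{"tx":0.003,"ty":0,"tz":0,"ax":0,"ay":0,"az":0,"jaw":-1},{"tx":0.001,"ty":0,"tz":0,"ax":0,"ay":0,"az":0,"jaw":-1}]'
```

```text
time: 14.05
ee_pos: [0.6044, -0.0691, 0.1253]
tcp_rot: [-180.0, 0.1, 1.2]
wrist_force: [-11.1, 1.0, 14.0]
opening: 0.0
grasp_force: 6.9
```

```bash
python3 -m handwheel '[{"tx":0.0005,"ty":0,"tz":0,"ax":0,"ay":0,"az":0,"jaw":-1},{"tx":0.0005,"ty":0,"tz":0,"ax":0,"ay":0,"az":0,"jaw":-1},{"tx":0,"ty":0,"tz":0,"ax":0,"ay":0,"az":0,"jaw":-1},{"tx":0,"ty":0,"tz":-0.001,"ax":0,"ay":0,"az":0,"jaw":-1},{"tx":0,"ty":0,"tz":-0.003,"ax":0,"ay":0,"az":0,"jaw":-1},{"tx":0,"ty":0,"tz":-0.02,"ax":0,"ay":0,"az":0,"jaw":-1},{"tx":-0.03,"ty":0,"tz":-0.04,"ax":0,"ay":0,"az":0,"jaw":-1},{"tx":-0.04,"ty":0,"tz":-0.04,"ax":0,"ay":0,"az":0,"jaw":-1},{"tx":-0.04,"ty":0,"tz":-0.03,"ax":0,"ay":0,"az":0,"jaw":-1},{"tx":0,"ty":0,"tz":0,"ax":0,"ay":0,"az":0,"jaw":-1}]'
python3 - <<'E'
from h import *
import pickle
np.set_printoptions(precision=4,suppress=True)
T=tcp(); c=optics.camera('wrist'); pickle.dump((T,c),open('w3.pkl','wb'));cv2.imwrite('pics/w3.png',c['color'][:,:,::-1]); print(T[:3,3],telemetry.get_obs()['qd'])
E
```

```text
time: 15.3
ee_pos: [0.4955, -0.0718, 0.2615]
tcp_rot: [179.9, -0.3, 1.2]
wrist_force: [0.2, -0.2, 0.1]
opening: -0.0001
grasp_force: 0.0
[ 0.4955 -0.0718  0.2615] [ 0.2017  3.0181 -0.936  -1.3226 -0.0163  0.1245]
```

View pics/w3.png

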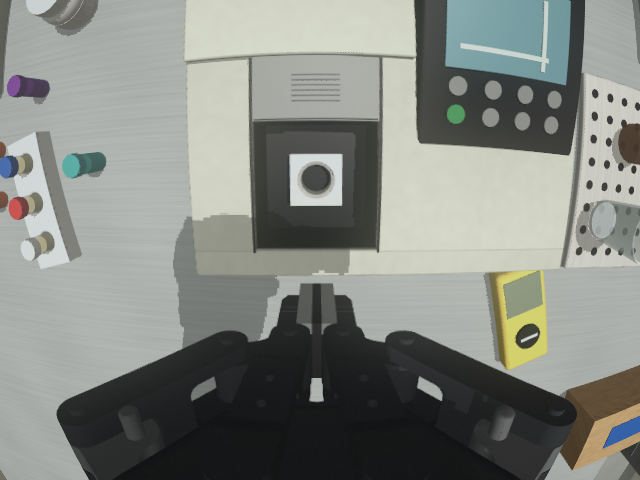

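The bay is open: cover front edge at row 121, bay front at row 248, block corners near (290,154) to (343,206), hole at (316,179), lines at (316,87).

```bash
python3 - <<'E'
from h import *
import pickle
np.set_printoptions(precision=4,suppress=True)
T,c=pickle.load(open('w3.pkl','rb')); E=T@c['mount']; z=.1254
g=cv2.cvtColor(c['color'],cv2.COLOR_RGB2GRAY)
m=(g[145:215,280:352]>130).astype(np.uint8); 
cs,_=cv2.findContours(m,cv2.RETR_CCOMP,cv2.CHAIN_APPROX_NONE)
for k in cs:
    if len(k)>40: print(len(k),cv2.boundingRect(k)+np.array([0,0,0,0]),np.array(cv2.minEnclosingCircle(k)[0])+[280,145],cv2.minAreaRect(k))
for n,u,v,zz in[('cover front',316,121,z),('bay front',316,248,z),('patch',316,87,z),('hood',316,56,z+.007),('hole',316,179,.0775),('bl0',290,154,.0775),('br',341.5,154,.0775),('fr',343,206,.0775),('fl',289,206,.0775)]: print(n,atz(c,E,u,v,zz,True))
d=pickle.load(open('c0.pkl','rb')); 
# vial: cap top at z .070
t=d['top']; im=t['color'].astype(int); mm=(im[:,:,2]-im[:,:,0]>50)[225:245,210:230]; ys,xs=np.nonzero(mm); print('blue px',len(xs),xs.mean()+210,ys.mean()+225, atz(t,t['extrinsics'],xs.mean()+210,ys.mean()+225,.069))
mm=(im[:,:,0]-im[:,:,2]>60)[242:260,214:234]; ys,xs=np.nonzero(mm); print('red',len(xs), atz(t,t['extrinsics'],xs.mean()+214,ys.mean()+242,.069))
E
```

```text
205 [ 9  9 54 52] [315.9711 179.4706] ((35.5, 34.5), (51.0, 53.0), 90.0)
87 [20 19 32 31] [315.9242 178.6212] ((35.5, 34.0), (31.0, 30.0), 0.0)
cover front [ 0.5763 -0.0698  0.1254]
bay front [ 0.4784 -0.0718  0.1254]
patch [ 0.6021 -0.0693  0.1254]
hood [ 0.6246 -0.0688  0.1324]
hole [ 0.5273 -0.0709  0.0775]
bl0 [ 0.5491 -0.0477  0.0775]
br [ 0.55   -0.0927  0.0775]
fr [ 0.5036 -0.0956  0.0775]
fl [ 0.5026 -0.0472  0.0775]
blue px 49 219.30612244897958 233.79591836734693 [0.549  0.2965 0.069 ]
red 51 [0.4977 0.2844 0.069 ]
```

Block centre (0.5263,-0.0708) agrees with the bay's centre (0.527); bay opening 98 mm and hood distance 22.5 mm fit "fully open". Now to the vial with a closer look.

```bash
python3 -m handwheel '[{"tx":0.006,"ty":-0.03,"tz":0,"ax":0,"ay":0,"az":0,"jaw":-1},{"tx":0.006,"ty":-0.05,"tz":0,"ax":0,"ay":0,"az":0,"jaw":-1},{"tx":0.006,"ty":-0.05,"tz":0,"ax":0,"ay":0,"az":0,"jaw":-1},{"tx":0.006,"ty":-0.05,"tz":0,"ax":0,"ay":0,"az":0,"jaw":-1},{"tx":0.006,"ty":-0.05,"tz":0,"ax":0,"ay":0,"az":0,"jaw":-1},{"tx":0.006,"ty":-0.05,"tz":0,"ax":0,"ay":0,"az":0,"jaw":-1},{"tx":0.006,"ty":-0.05,"tz":0,"ax":0,"ay":0,"az":0,"jaw":0.4},{"tx":0,"ty":-0.03,"tz":0,"ax":0,"ay":0,"az":-6,"jaw":0.4},{"tx":0,"ty":0,"tz":0,"ax":0,"ay":0,"az":-6.1,"jaw":0.4},{"tx":0,"ty":0,"tz":0,"ax":0,"ay":0,"az":0,"jaw":0.4}]'
python3 - <<'E'
from h import *
import pickle
np.set_printoptions(precision=4,suppress=True)
T=tcp(); c=optics.camera('wrist'); pickle.dump((T,c),open('w4.pkl','wb'));cv2.imwrite('pics/w4.png',c['color'][:,:,::-1]); print(T,telemetry.get_obs()['qd'])
E
```

```text
time: 16.6
ee_pos: [0.5225, 0.1673, 0.2704]
tcp_rot: [-174.8, -1.0, 23.9]
wrist_force: [-0.4, 0.5, -0.1]
opening: 0.0599
grasp_force: 0.0
[[ 0.914   0.4052 -0.0206  0.5225]
 [ 0.4054 -0.9096  0.0908  0.1673]
 [ 0.0181 -0.0914 -0.9957  0.2704]
 [ 0.      0.      0.      1.    ]] [-0.5417 -0.1821 -0.2666 -0.0592  0.0167  0.6539]
```

View pics/w4.png

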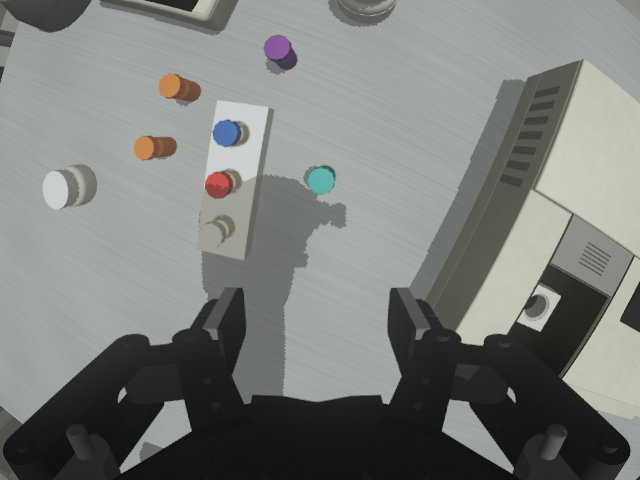

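Speed limits cut the rows short: TCP is at (0.5225,0.167) and tilted 5°. The blue cap is at (227,132), rack visible. I measure and work out the correction.

```bash
python3 - <<'E'
from h import *
import pickle
np.set_printoptions(precision=4,suppress=True)
T,c=pickle.load(open('w4.pkl','rb')); E=T@c['mount']
im=c['color'].astype(int)
def cen(m,y0,y1,x0,x1): ys,xs=np.nonzero(m[y0:y1,x0:x1]); return len(xs),xs.mean()+x0,ys.mean()+y0
n,u,v=cen(im[:,:,2]-im[:,:,0]>50,115,150,205,250);print(n,u,v,atz(c,E,u,v,.066,True))
n,u,v=cen(im[:,:,0]-im[:,:,2]>60,168,200,200,238);print(n,u,v,atz(c,E,u,v,.066,True))
for p in[(216,101),(273,107),(244,259),(198,246)]: print(atz(c,E,*p,.03,True))
o=telemetry.get_obs();print(o['q'],o['ee_pos'],o['tcp_rot'])
Rt=R.from_euler('xyz',[180,0,13.5],degrees=True).as_matrix()
print('rotvec',R.from_matrix(T[:3,:3].T@Rt).as_rotvec(degrees=True))
print('t tool', T[:3,:3].T@(np.array([.52,.285,.26])-T[:3,3]))
E
```

```text
507 224.97633136094674 132.59566074950692 [0.5502 0.2974 0.066 ]
478 216.87029288702928 184.64853556485355 [0.4994 0.2859 0.066 ]
[0.5743 0.3327 0.03  ]
[0.5907 0.2712 0.03  ]
[0.4246 0.2374 0.03  ]
[0.4145 0.2934 0.03  ]
[ 14.9462   5.5266  14.9159  99.1839   5.337  171.1163] [0.5226 0.1669 0.2703] [-174.7583   -1.026    23.7926]
rotvec [-5.3226 -0.5579 10.4574]
t tool [ 0.0452 -0.1071  0.0211]
```

Joint 6 reached its range (yaw = q1 − q6 + 180), hence the cut. A grasp at yaw 40° keeps q6 near 168°. Both cameras agree on the vial: (0.5495, 0.297), 52.0 mm from red as required.

```bash
python3 - <<'E'
from h import *
np.set_printoptions(precision=4,suppress=True)
T=tcp(); Rt=R.from_euler('xyz',[180,0,40],degrees=True).as_matrix()
print(R.from_matrix(T[:3,:3].T@Rt).as_rotvec(degrees=True), Rt.T@(np.array([.5495,.297,.15])-T[:3,3]))
E
```

```text
[ -5.0615  -1.7597 -16.1487] [ 0.1042 -0.0823  0.1203]
```

```bash
python3 -m handwheel '[{"tx":0,"ty":0,"tz":0,"ax":-1.6872,"ay":-0.5866,"az":-5.3829,"jaw":0.4},{"tx":0,"ty":0,"tz":0,"ax":-1.6872,"ay":-0.5866,"az":-5.3829,"jaw":0.4},{"tx":0,"ty":0,"tz":0,"ax":-1.6872,"ay":-0.5866,"az":-5.3829,"jaw":0.4},{"tx":0.02,"ty":-0.016,"tz":0.02,"ax":0,"ay":0,"az":0,"jaw":0.4},{"tx":0.02,"ty":-0.016,"tz":0.02,"ax":0,"ay":0,"az":0,"jaw":0.4},{"tx":0.02,"ty":-0.016,"tz":0.025,"ax":0,"ay":0,"az":0,"jaw":0.4},{"tx":0.02,"ty":-0.016,"tz":0.025,"ax":0,"ay":0,"az":0,"jaw":0.4},{"tx":0.0242,"ty":-0.0183,"tz":0.03,"ax":0,"ay":0,"az":0,"jaw":0.4},{"tx":0,"ty":0,"tz":0,"ax":0,"ay":0,"az":0,"jaw":0.4},{"tx":0,"ty":0,"tz":0,"ax":0,"ay":0,"az":0,"jaw":0.4}]'
python3 - <<'E'
from h import *
import pickle
np.set_printoptions(precision=4,suppress=True)
T=tcp(); c=optics.camera('wrist'); pickle.dump((T,c),open('w5.pkl','wb'));cv2.imwrite('pics/w5.png',c['color'][:,:,::-1])
E=T@c['mount']; im=c['color'].astype(int)
m=im[:,:,2]-im[:,:,0]>50; m=m.astype(np.uint8); n,l,s,ce=cv2.connectedComponentsWithStats(m)
for i in range(1,n):
    if s[i,4]>300: print(s[i],ce[i],atz(c,E,*ce[i],.066,True))
print(telemetry.get_obs()['q'],proj(c,E,[.5495,.297,.07],True))
E
```

```text
time: 17.9
ee_pos: [0.5494, 0.296, 0.1509]
tcp_rot: [180.0, -0.0, 40.0]
wrist_force: [0.2, 0.0, 0.1]
opening: 0.0595
grasp_force: 0.0
[ 297  227   39   37 1111] [316.3123 244.9001] [0.5495 0.2964 0.066 ]
[ 28.3021  14.2991  11.8262  87.4557  -0.0219 168.3055] [315.5058 246.1819]
```

The close wrist measurement puts the vial at (0.5495,0.2964), on the axis of the gripper. Descend and grip the cap.

```bash
python3 -m handwheel '[{"tx":0,"ty":0,"tz":0.02,"ax":0,"ay":0,"az":0,"jaw":0.4},{"tx":0,"ty":0,"tz":0.03,"ax":0,"ay":0,"az":0,"jaw":0.4},{"tx":0,"ty":0,"tz":0.03,"ax":0,"ay":0,"az":0,"jaw":0.4},{"tx":0,"ty":0,"tz":0.02,"ax":0,"ay":0,"az":0,"jaw":0.4},{"tx":0,"ty":0,"tz":0.008,"ax":0,"ay":0,"az":0,"jaw":0.4},{"tx":0,"ty":0,"tz":0,"ax":0,"ay":0,"az":0,"jaw":-0.2},{"tx":0,"ty":0,"tz":0,"ax":0,"ay":0,"az":0,"jaw":-0.3},{"tx":0,"ty":0,"tz":0,"ax":0,"ay":0,"az":0,"jaw":-0.6},{"tx":0,"ty":0,"tz":0,"ax":0,"ay":0,"az":0,"jaw":-1},{"tx":0,"ty":0,"tz":0,"ax":0,"ay":0,"az":0,"jaw":-1}]' 25
```

```text
time: 19.2
ee_pos: [0.5499, 0.2967, 0.0434]
tcp_rot: [180.0, -0.1, 40.1]
wrist_force: [0.7, -0.1, 6.4]
opening: 0.0251
grasp_force: 24.5
```

```bash
python3 -m handwheel '[{"tx":0,"ty":0,"tz":-0.01,"ax":0,"ay":0,"az":0,"jaw":-1},{"tx":0,"ty":0,"tz":-0.03,"ax":0,"ay":0,"az":0,"jaw":-1},{"tx":0,"ty":0,"tz":-0.045,"ax":0,"ay":0,"az":0,"jaw":-1},{"tx":0,"ty":0,"tz":-0.045,"ax":0,"ay":0,"az":0,"jaw":-1},{"tx":0,"ty":0,"tz":-0.035,"ax":0,"ay":0,"az":0,"jaw":-1},{"tx":-0.02,"ty":0.0209,"tz":0,"ax":0,"ay":0,"az":0,"jaw":-1},{"tx":-0.035,"ty":0.0367,"tz":0,"ax":0,"ay":0,"az":0,"jaw":-1},{"tx":-0.035,"ty":0.0367,"tz":0,"ax":0,"ay":0,"az":0,"jaw":-1},{"tx":-0.035,"ty":0.0367,"tz":0,"ax":0,"ay":0,"az":0,"jaw":-1},{"tx":-0.035,"ty":0.0367,"tz":0,"ax":0,"ay":0,"az":0,"jaw":-1}]'
python3 -m handwheel '[{"tx":-0.035,"ty":0.0367,"tz":0,"ax":0,"ay":0,"az":0,"jaw":-1},{"tx":-0.035,"ty":0.0367,"tz":0,"ax":0,"ay":0,"az":0,"jaw":-1},{"tx":-0.0242,"ty":0.0253,"tz":0,"ax":0,"ay":0,"az":7.75,"jaw":-1},{"tx":0,"ty":0,"tz":0,"ax":0,"ay":0,"az":7.75,"jaw":-1},{"tx":0,"ty":0,"tz":0,"ax":0,"ay":0,"az":7.75,"jaw":-1},{"tx":0,"ty":0,"tz":0,"ax":0,"ay":0,"az":7.75,"jaw":-1},{"tx":0,"ty":0,"tz":0,"ax":0,"ay":0,"az":7.75,"jaw":-1},{"tx":0,"ty":0,"tz":0,"ax":0,"ay":0,"az":0,"jaw":-1},{"tx":0,"ty":0,"tz":0,"ax":0,"ay":0,"az":0,"jaw":-1},{"tx":0,"ty":0,"tz":0,"ax":0,"ay":0,"az":0,"jaw":-1}]'
python3 - <<'E'
from h import *
import pickle
np.set_printoptions(precision=4,suppress=True)
T=tcp(); c=optics.camera('wrist'); pickle.dump((T,c),open('w6.pkl','wb'));cv2.imwrite('pics/w6.png',c['color'][:,:,::-1]); print(T)
E
```

```text
time: 20.45
ee_pos: [0.5344, 0.0636, 0.2077]
tcp_rot: [180.0, -0.0, 40.1]
wrist_force: [0.8, -0.2, 0.1]
opening: 0.025
grasp_force: 24.6
time: 21.7
ee_pos: [0.5263, -0.0711, 0.2073]
tcp_rot: [180.0, -0.0, 1.4]
wrist_force: [0.2, 0.4, -0.0]
opening: 0.0247
grasp_force: 24.7
[[ 0.9997  0.0249  0.0001  0.5263]
 [ 0.0249 -0.9997 -0.0003 -0.0711]
 [ 0.0001  0.0003 -1.      0.2073]
 [ 0.      0.      0.      1.    ]]
```

View pics/w6.png

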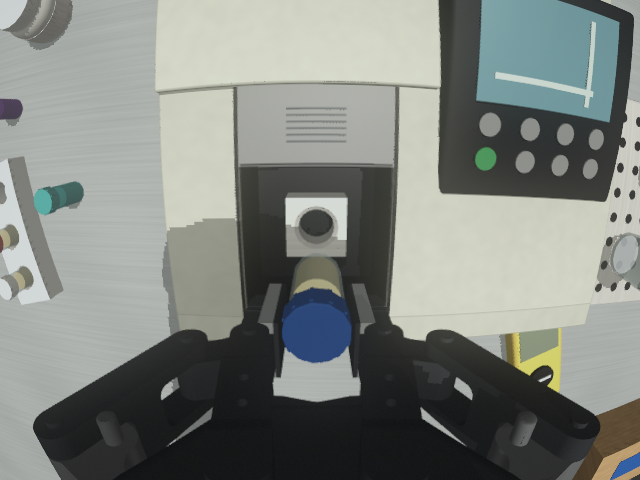

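The vial is held, cap at (316,326), the body pointing to its foot near (317,262). The hole is at (316,224), the block from (286,198) to (348,257). I verify the alignment.

```bash
python3 - <<'E'
from h import *
import pickle
np.set_printoptions(precision=4,suppress=True)
T,c=pickle.load(open('w6.pkl','rb')); E=T@c['mount']
g=cv2.cvtColor(c['color'],cv2.COLOR_RGB2GRAY)
m=(g[190:265,278:356]>140).astype(np.uint8)
cs,_=cv2.findContours(m,cv2.RETR_CCOMP,cv2.CHAIN_APPROX_NONE)
for k in cs:
    if len(k)>40:
        ce=np.array(cv2.minEnclosingCircle(k)[0])+[278,190]; print(len(k),cv2.boundingRect(k),ce,atz(c,E,*ce,.0774,True))
for p in[(286,198),(347,198)]: print(atz(c,E,*p,.0774,True))
p=T[:3,3]
for dz in(-.0354,-.0354+.062,-.0354+.048): print(dz,proj(c,E,p+[0,0,dz],True), proj(c,E,p+[.012,0,dz],True),proj(c,E,p+[.0,0.012,dz],True))
E
```

```text
234 (7, 7, 63, 59) [316.     225.4474] [ 0.5282 -0.0706  0.0774]
124 (16, 18, 42, 42) [315.3438 229.2344] [ 0.5252 -0.0702  0.0774]
[ 0.5487 -0.0478  0.0774]
[ 0.5498 -0.0932  0.0774]
-0.0354 [316.9473 273.0445] [317.5426 250.7936] [293.5864 272.4824]
0.0266 [317.4763 334.8277] [318.368  305.1386] [284.1309 333.9216]
0.0126 [317.3228 316.8075] [318.1251 289.0339] [286.8535 316.0124]
```

Hole centre (0.526,-0.0705) matches the vial's axis to about 1 mm. Descend to just above the block, then slowly.

```bash
python3 -m handwheel '[{"tx":0,"ty":0,"tz":0.02,"ax":0,"ay":0,"az":0,"jaw":-1},{"tx":0,"ty":0,"tz":0.03,"ax":0,"ay":0,"az":0,"jaw":-1},{"tx":0,"ty":0,"tz":0.025,"ax":0,"ay":0,"az":0,"jaw":-1},{"tx":0,"ty":0,"tz":0.011,"ax":0,"ay":0,"az":0,"jaw":-1},{"tx":0,"ty":0,"tz":0.002,"ax":0,"ay":0,"az":0,"jaw":-1},{"tx":0,"ty":0,"tz":0.0015,"ax":0,"ay":0,"az":0,"jaw":-1},{"tx":0,"ty":0,"tz":0.0015,"ax":0,"ay":0,"az":0,"jaw":-1},{"tx":0,"ty":0,"tz":0.0015,"ax":0,"ay":0,"az":0,"jaw":-1},{"tx":0,"ty":0,"tz":0.0015,"ax":0,"ay":0,"az":0,"jaw":-1},{"tx":0,"ty":0,"tz":0,"ax":0,"ay":0,"az":0,"jaw":-1}]'
```

```text
time: 23.0
ee_pos: [0.5262, -0.0711, 0.1131]
tcp_rot: [180.0, 0.0, 1.3]
wrist_force: [0.2, -0.2, -0.4]
opening: 0.025
grasp_force: 24.7
```

```bash
python3 -m handwheel '[{"tx":0,"ty":0,"tz":0.0008,"ax":0,"ay":0,"az":0,"jaw":-1},{"tx":0,"ty":0,"tz":0.0008,"ax":0,"ay":0,"az":0,"jaw":-1},{"tx":0,"ty":0,"tz":0.0008,"ax":0,"ay":0,"az":0,"jaw":-1},{"tx":0,"ty":0,"tz":0.0008,"ax":0,"ay":0,"az":0,"jaw":-1},{"tx":0,"ty":0,"tz":0.0008,"ax":0,"ay":0,"az":0,"jaw":-1},{"tx":0,"ty":0,"tz":0.0008,"ax":0,"ay":0,"az":0,"jaw":-1},{"tx":0,"ty":0,"tz":0.0008,"ax":0,"ay":0,"az":0,"jaw":-1},{"tx":0,"ty":0,"tz":0.0008,"ax":0,"ay":0,"az":0,"jaw":-1},{"tx":0,"ty":0,"tz":0.0008,"ax":0,"ay":0,"az":0,"jaw":-1},{"tx":0,"ty":0,"tz":0.0008,"ax":0,"ay":0,"az":0,"jaw":-1}]'
```

```text
time: 24.25
ee_pos: [0.5263, -0.0711, 0.1052]
tcp_rot: [180.0, 0.0, 1.3]
wrist_force: [-0.4, -0.0, -0.3]
opening: 0.0253
grasp_force: 24.7
```

In the hole without contact force (foot ~8 mm in). On to just above the bottom (TCP 0.0868 expected).

```bash
python3 -m handwheel '[{"tx":0,"ty":0,"tz":0.003,"ax":0,"ay":0,"az":0,"jaw":-1},{"tx":0,"ty":0,"tz":0.003,"ax":0,"ay":0,"az":0,"jaw":-1},{"tx":0,"ty":0,"tz":0.003,"ax":0,"ay":0,"az":0,"jaw":-1},{"tx":0,"ty":0,"tz":0.003,"ax":0,"ay":0,"az":0,"jaw":-1},{"tx":0,"ty":0,"tz":0.002,"ax":0,"ay":0,"az":0,"jaw":-1},{"tx":0,"ty":0,"tz":0.001,"ax":0,"ay":0,"az":0,"jaw":-1},{"tx":0,"ty":0,"tz":0.001,"ax":0,"ay":0,"az":0,"jaw":-1},{"tx":0,"ty":0,"tz":0.0005,"ax":0,"ay":0,"az":0,"jaw":-1},{"tx":0,"ty":0,"tz":0,"ax":0,"ay":0,"az":0,"jaw":-1},{"tx":0,"ty":0,"tz":0,"ax":0,"ay":0,"az":0,"jaw":-1}]'
```

```text
time: 25.5
ee_pos: [0.5263, -0.0712, 0.0888]
tcp_rot: [180.0, -0.0, 1.3]
wrist_force: [-0.2, 0.4, -1.4]
opening: 0.0249
grasp_force: 24.7
```

```bash
python3 -m handwheel '[{"tx":0,"ty":0,"tz":0.0004,"ax":0,"ay":0,"az":0,"jaw":-1},{"tx":0,"ty":0,"tz":0.0004,"ax":0,"ay":0,"az":0,"jaw":-1},{"tx":0,"ty":0,"tz":0.0004,"ax":0,"ay":0,"az":0,"jaw":-1},{"tx":0,"ty":0,"tz":0.0004,"ax":0,"ay":0,"az":0,"jaw":-1},{"tx":0,"ty":0,"tz":0.0003,"ax":0,"ay":0,"az":0,"jaw":-1},{"tx":0,"ty":0,"tz":0.0003,"ax":0,"ay":0,"az":0,"jaw":-1},{"tx":0,"ty":0,"tz":0,"ax":0,"ay":0,"az":0,"jaw":-1},{"tx":0,"ty":0,"tz":0,"ax":0,"ay":0,"az":0,"jaw":-1},{"tx":0,"ty":0,"tz":0,"ax":0,"ay":0,"az":0,"jaw":-1},{"tx":0,"ty":0,"tz":0,"ax":0,"ay":0,"az":0,"jaw":-1}]'
```

```text
time: 26.75
ee_pos: [0.5264, -0.0712, 0.0868]
tcp_rot: [180.0, -0.0, 1.3]
wrist_force: [0.1, 0.5, 4.0]
opening: 0.0251
grasp_force: 25.0
```

Bottom reached at the predicted height with 4 N. Release partly and rise.

```bash
python3 -m handwheel '[{"tx":0,"ty":0,"tz":0,"ax":0,"ay":0,"az":0,"jaw":-0.3},{"tx":0,"ty":0,"tz":0,"ax":0,"ay":0,"az":0,"jaw":-0.1},{"tx":0,"ty":0,"tz":0,"ax":0,"ay":0,"az":0,"jaw":0},{"tx":0,"ty":0,"tz":-0.005,"ax":0,"ay":0,"az":0,"jaw":0},{"tx":0,"ty":0,"tz":-0.02,"ax":0,"ay":0,"az":0,"jaw":0},{"tx":0,"ty":0,"tz":-0.035,"ax":0,"ay":0,"az":0,"jaw":0},{"tx":0,"ty":0,"tz":-0.04,"ax":0,"ay":0,"az":0,"jaw":0},{"tx":0,"ty":0,"tz":-0.04,"ax":0,"ay":0,"az":0,"jaw":-1},{"tx":-0.005,"ty":0,"tz":-0.01,"ax":0,"ay":0,"az":0,"jaw":-1},{"tx":0,"ty":0,"tz":0,"ax":0,"ay":0,"az":0,"jaw":-1}]'
python3 - <<'E'
from h import *
import pickle
np.set_printoptions(precision=4,suppress=True)
T=tcp(); c=optics.camera('wrist'); pickle.dump((T,c),open('w7.pkl','wb'));cv2.imwrite('pics/w7.png',c['color'][:,:,::-1]); E=T@c['mount']
im=c['color'].astype(int); m=(im[:,:,2]-im[:,:,0]>50).astype(np.uint8); n,l,s,ce=cv2.connectedComponentsWithStats(m)
for i in range(1,n):
    if s[i,4]>150: print(s[i],ce[i],atz(c,E,*ce[i],.1134,True))
E
```

```text
time: 28.0
ee_pos: [0.5213, -0.0713, 0.2369]
tcp_rot: [180.0, -0.1, 1.3]
wrist_force: [0.7, -0.2, -0.4]
opening: -0.0
grasp_force: 0.0
[ 51 180  17  24 329] [ 59.2827 191.6809] [0.5518 0.1506 0.1134]
[299 205  36  36 937] [316.7364 222.4344] [ 0.5272 -0.0713  0.1134]
[603 436  37  31 467] [623.2313 450.5503] [ 0.1816 -0.5581  0.1134]
```

View pics/w7.png

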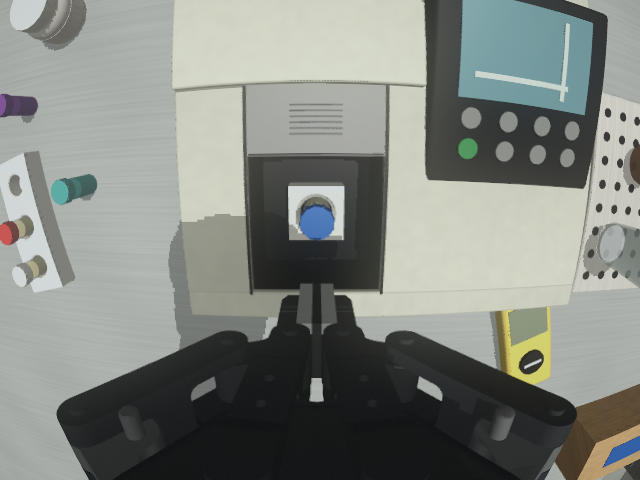

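The vial stands upright in the hole: cap at (317,222), i.e. (0.527,-0.071). The rack's far hole is empty, red and white are in place. Now back to the cover's patch.

```bash
python3 -m handwheel '[{"tx":0.034,"ty":0,"tz":0,"ax":0,"ay":0,"az":0,"jaw":-1},{"tx":0.04,"ty":0,"tz":0.02,"ax":0,"ay":0,"az":0,"jaw":-1},{"tx":0.01,"ty":0,"tz":0.035,"ax":0,"ay":0,"az":0,"jaw":-1},{"tx":0,"ty":0,"tz":0.035,"ax":0,"ay":0,"az":0,"jaw":-1},{"tx":0,"ty":0,"tz":0.015,"ax":0,"ay":0,"az":0,"jaw":-1},{"tx":0,"ty":0,"tz":0.0035,"ax":0,"ay":0,"az":0,"jaw":-1},{"tx":0,"ty":0,"tz":0,"ax":0,"ay":0,"az":0,"jaw":-1},{"tx":0,"ty":0,"tz":0,"ax":0,"ay":0,"az":0,"jaw":-1},{"tx":0,"ty":0,"tz":0,"ax":0,"ay":0,"az":0,"jaw":-1},{"tx":0,"ty":0,"tz":0,"ax":0,"ay":0,"az":0,"jaw":-1}]'
```

```text
time: 29.3
ee_pos: [0.6054, -0.0693, 0.1285]
tcp_rot: [180.0, -0.0, 1.3]
wrist_force: [0.4, -0.1, -0.2]
opening: -0.0001
grasp_force: 0.0
```

```bash
python3 -m handwheel '[{"tx":0,"ty":0,"tz":0.0015,"ax":0,"ay":0,"az":0,"jaw":-1},{"tx":0,"ty":0,"tz":0.001,"ax":0,"ay":0,"az":0,"jaw":-1},{"tx":0,"ty":0,"tz":0.0003,"ax":0,"ay":0,"az":0,"jaw":-1},{"tx":0,"ty":0,"tz":0.0003,"ax":0,"ay":0,"az":0,"jaw":-1},{"tx":0,"ty":0,"tz":0.0003,"ax":0,"ay":0,"az":0,"jaw":-1},{"tx":0,"ty":0,"tz":0.0003,"ax":0,"ay":0,"az":0,"jaw":-1},{"tx":0,"ty":0,"tz":0.0003,"ax":0,"ay":0,"az":0,"jaw":-1},{"tx":0,"ty":0,"tz":0.0003,"ax":0,"ay":0,"az":0,"jaw":-1},{"tx":0,"ty":0,"tz":0,"ax":0,"ay":0,"az":0,"jaw":-1},{"tx":0,"ty":0,"tz":0,"ax":0,"ay":0,"az":0,"jaw":-1}]'
```

```text
time: 30.55
ee_pos: [0.6053, -0.0693, 0.1253]
tcp_rot: [180.0, -0.1, 1.3]
wrist_force: [-4.8, 1.6, 11.5]
opening: -0.0
grasp_force: 5.8
```

```bash
python3 -m handwheel '[{"tx":-0.001,"ty":0,"tz":0,"ax":0,"ay":0,"az":0,"jaw":-1},{"tx":-0.002,"ty":0,"tz":0,"ax":0,"ay":0,"az":0,"jaw":-1},{"tx":-0.003,"ty":0,"tz":0,"ax":0,"ay":0,"az":0,"jaw":-1},{"tx":-0.003,"ty":0,"tz":0,"ax":0,"ay":0,"az":0,"jaw":-1},{"tx":-0.003,"ty":0,"tz":0,"ax":0,"ay":0,"az":0,"jaw":-1},{"tx":-0.003,"ty":0,"tz":0,"ax":0,"ay":0,"az":0,"jaw":-1},{"tx":-0.003,"ty":0,"tz":0,"ax":0,"ay":0,"az":0,"jaw":-1},{"tx":-0.003,"ty":0,"tz":0,"ax":0,"ay":0,"az":0,"jaw":-1},{"tx":-0.003,"ty":0,"tz":0,"ax":0,"ay":0,"az":0,"jaw":-1},{"tx":-0.003,"ty":0,"tz":0,"ax":0,"ay":0,"az":0,"jaw":-1}]'
```

```text
time: 31.8
ee_pos: [0.5801, -0.07, 0.1254]
tcp_rot: [180.0, -0.3, 1.3]
wrist_force: [5.5, -0.1, 7.1]
opening: 0.0001
grasp_force: 3.5
```

Dragging at 5.5 N with a thin normal force of 7 N; I press 0.3 mm more and go on.

```bash
python3 -m handwheel '[{"tx":-0.002,"ty":0,"tz":0.0003,"ax":0,"ay":0,"az":0,"jaw":-1},{"tx":-0.004,"ty":0,"tz":0,"ax":0,"ay":0,"az":0,"jaw":-1},{"tx":-0.006,"ty":0,"tz":0,"ax":0,"ay":0,"az":0,"jaw":-1},{"tx":-0.007,"ty":0,"tz":0,"ax":0,"ay":0,"az":0,"jaw":-1},{"tx":-0.007,"ty":0,"tz":0,"ax":0,"ay":0,"az":0,"jaw":-1},{"tx":-0.007,"ty":0,"tz":0,"ax":0,"ay":0,"az":0,"jaw":-1},{"tx":-0.007,"ty":0,"tz":0,"ax":0,"ay":0,"az":0,"jaw":-1},{"tx":-0.007,"ty":0,"tz":0,"ax":0,"ay":0,"az":0,"jaw":-1},{"tx":-0.006,"ty":0,"tz":0,"ax":0,"ay":0,"az":0,"jaw":-1},{"tx":-0.004,"ty":0,"tz":0,"ax":0,"ay":0,"az":0,"jaw":-1}]'
```

```text
time: 33.05
ee_pos: [0.5232, -0.0714, 0.1254]
tcp_rot: [179.9, -0.3, 1.3]
wrist_force: [5.4, -0.1, 7.4]
opening: -0.0003
grasp_force: 4.3
```

```bash
python3 -m handwheel '[{"tx":-0.002,"ty":0,"tz":0.0003,"ax":0,"ay":0,"az":0,"jaw":-1},{"tx":-0.003,"ty":0,"tz":0,"ax":0,"ay":0,"az":0,"jaw":-1},{"tx":-0.003,"ty":0,"tz":0,"ax":0,"ay":0,"az":0,"jaw":-1},{"tx":-0.003,"ty":0,"tz":0,"ax":0,"ay":0,"az":0,"jaw":-1},{"tx":-0.002,"ty":0,"tz":0,"ax":0,"ay":0,"az":0,"jaw":-1},{"tx":-0.002,"ty":0,"tz":0,"ax":0,"ay":0,"az":0,"jaw":-1},{"tx":-0.001,"ty":0,"tz":0,"ax":0,"ay":0,"az":0,"jaw":-1},{"tx":-0.001,"ty":0,"tz":0,"ax":0,"ay":0,"az":0,"jaw":-1},{"tx":-0.001,"ty":0,"tz":0,"ax":0,"ay":0,"az":0,"jaw":-1},{"tx":-0.001,"ty":0,"tz":0,"ax":0,"ay":0,"az":0,"jaw":-1}]'
```

```text
time: 34.3
ee_pos: [0.5045, -0.0719, 0.1253]
tcp_rot: [179.9, -0.4, 1.3]
wrist_force: [6.2, -0.1, 11.2]
opening: -0.0001
grasp_force: 5.2
```

```bash
python3 -m handwheel '[{"tx":-0.0005,"ty":0,"tz":0,"ax":0,"ay":0,"az":0,"jaw":-1},{"tx":-0.0005,"ty":0,"tz":0,"ax":0,"ay":0,"az":0,"jaw":-1},{"tx":-0.0005,"ty":0,"tz":0,"ax":0,"ay":0,"az":0,"jaw":-1},{"tx":-0.0005,"ty":0,"tz":0,"ax":0,"ay":0,"az":0,"jaw":-1},{"tx":0,"ty":0,"tz":0,"ax":0,"ay":0,"az":0,"jaw":-1},{"tx":0,"ty":0,"tz":0,"ax":0,"ay":0,"az":0,"jaw":-1},{"tx":0,"ty":0,"tz":0,"ax":0,"ay":0,"az":0,"jaw":-1},{"tx":0,"ty":0,"tz":0,"ax":0,"ay":0,"az":0,"jaw":-1},{"tx":0,"ty":0,"tz":0,"ax":0,"ay":0,"az":0,"jaw":-1},{"tx":0,"ty":0,"tz":0,"ax":0,"ay":0,"az":0,"jaw":-1}]'
```

```text
time: 35.55
ee_pos: [0.5025, -0.0719, 0.1253]
tcp_rot: [179.9, -0.4, 1.3]
wrist_force: [5.3, -0.0, 11.6]
opening: 0.0
grasp_force: 5.3
```

```bash
python3 -m handwheel '[{"tx":-0.0005,"ty":0,"tz":0,"ax":0,"ay":0,"az":0,"jaw":-1},{"tx":-0.0005,"ty":0,"tz":0,"ax":0,"ay":0,"az":0,"jaw":-1},{"tx":-0.0005,"ty":0,"tz":0,"ax":0,"ay":0,"az":0,"jaw":-1},{"tx":-0.0005,"ty":0,"tz":0,"ax":0,"ay":0,"az":0,"jaw":-1},{"tx":-0.0005,"ty":0,"tz":0,"ax":0,"ay":0,"az":0,"jaw":-1},{"tx":-0.0005,"ty":0,"tz":0,"ax":0,"ay":0,"az":0,"jaw":-1},{"tx":0,"ty":0,"tz":0,"ax":0,"ay":0,"az":0,"jaw":-1},{"tx":0,"ty":0,"tz":0,"ax":0,"ay":0,"az":0,"jaw":-1},{"tx":0,"ty":0,"tz":0,"ax":0,"ay":0,"az":0,"jaw":-1},{"tx":0,"ty":0,"tz":0,"ax":0,"ay":0,"az":0,"jaw":-1}]'
```

```text
time: 36.8
ee_pos: [0.4995, -0.072, 0.1253]
tcp_rot: [179.9, -0.4, 1.3]
wrist_force: [5.4, 0.4, 11.1]
opening: 0.0
grasp_force: 5.3
```

Ten pictures are viewed, so from here I compare numerically: rise to the pose of w1 (cover shut) and match the line block and front edge against it.

```bash
python3 -m handwheel '[{"tx":0,"ty":0,"tz":-0.001,"ax":0,"ay":0,"az":0,"jaw":-1},{"tx":0,"ty":0,"tz":-0.003,"ax":0,"ay":0,"az":0,"jaw":-1},{"tx":0,"ty":-0.0015,"tz":-0.02,"ax":0,"ay":0.4,"az":0.3,"jaw":-1},{"tx":0,"ty":0,"tz":-0.04,"ax":0,"ay":0,"az":0,"jaw":-1},{"tx":0,"ty":0,"tz":-0.045,"ax":0,"ay":0,"az":0,"jaw":-1},{"tx":0,"ty":0,"tz":-0.03,"ax":0,"ay":0,"az":0,"jaw":-1},{"tx":0,"ty":0,"tz":-0.0075,"ax":0,"ay":0,"az":0,"jaw":-1},{"tx":0,"ty":0,"tz":0,"ax":0,"ay":0,"az":0,"jaw":-1},{"tx":0,"ty":0,"tz":0,"ax":0,"ay":0,"az":0,"jaw":-1},{"tx":0,"ty":0,"tz":0,"ax":0,"ay":0,"az":0,"jaw":-1}]'
python3 - <<'E'
from h import *
import pickle
np.set_printoptions(precision=4,suppress=True)
T=tcp(); c=optics.camera('wrist'); pickle.dump((T,c),open('w8.pkl','wb')); E=T@c['mount']; print(T)
T1,c1=pickle.load(open('w1.pkl','rb')); E1=T1@c1['mount']
g=cv2.cvtColor(c['color'],cv2.COLOR_RGB2GRAY).astype(int); g1=cv2.cvtColor(c1['color'],cv2.COLOR_RGB2GRAY).astype(int)
for a,EE,cc in((g,E,c),(g1,E1,c1)):
    p=a[60:275,300:335].mean(1); print('profile 190-262',p[130:202].astype(int))
t=g1[200:232,290:346].astype(np.uint8); r=cv2.matchTemplate(g[170:260,270:370].astype(np.uint8),t,cv2.TM_CCOEFF_NORMED); _,v,_,l=cv2.minMaxLoc(r); u=(270+l[0],170+l[1]); print('match',v,u)
print('now',atz(c,E,u[0]+28,u[1]+16,.1254,True),'then',atz(c1,E1,318,216,.1254,True))
E
```

```text
time: 38.05
ee_pos: [0.496, -0.0702, 0.2686]
tcp_rot: [-180.0, -0.3, 1.0]
wrist_force: [0.2, -0.2, 0.3]
opening: 0.0
grasp_force: 0.0
[[ 0.9998  0.0179  0.0053  0.496 ]
 [ 0.0179 -0.9998  0.0001 -0.0702]
 [ 0.0053 -0.     -1.      0.2686]
 [ 0.      0.      0.      1.    ]]
profile 190-262 [152 152 152 140 111 128 148 151 138 108 131 147 150 137 113 123 148 150
 147 101 125 145 149 134 111 120 145 148 144  91 123 144 148 147 147 147
 147 146 146 146 146 146 146 146 145 120  75  71  55  48  48  48  48  48
  48  48  74  97 110 131 134 137 137 137 137 137 137 137 137 137 137 136]
profile 190-262 [152 152 151 151 151 151 150 150 150 150 150 150 150 138 115 121 149 149
 147 100 124 144 148 134 111 123 148 147 138  94 128 145 147 126 107 125
 144 143 125  95 136 145 146 136 129 118 102 102 101  98  98  98  97  97
  88  68  62  65  62  91 101 128 133 136 137 137 137 137 137 137 137 137]
match 0.8513734340667725 (291, 190)
now [ 0.5111 -0.0719  0.1254] then [ 0.5054 -0.0716  0.1254]
```

Still about 5.7 mm ajar (patch 0.5111 against 0.5054): the finger slipped at the end. I also recheck how far open it was in the settled w6/w7 pictures.

```bash
python3 - <<'E'
from h import *
import pickle
np.set_printoptions(precision=4,suppress=True)
# line rows along centre; minima -> world x at z=.1254
from scipy.signal import find_peaks
for n,(r0,r1) in dict(w1=(195,237),w3=(60,125),w6=(95,165),w7=(90,155),w8=(185,240)).items():
    T,c=pickle.load(open(n+'.pkl','rb')); E=T@c['mount']; g=cv2.cvtColor(c['color'],cv2.COLOR_RGB2GRAY).astype(float)
    p=g[r0:r1,305:330].mean(1); pk,_=find_peaks(-p,prominence=10); rows=[]
    for k in pk:
        w=slice(max(k-2,0),k+3); b=p.max()-p[w]; rows.append(r0+(np.arange(len(p))[w]*b).sum()/b.sum())
    xs=[atz(c,E,317,r,.1254,True)[0] for r in rows]; print(n,np.round(rows,1),np.round(xs,4))
E
```

```text
w1 [204.2 209.4 214.1 219.2 224.1 228.9] [0.5149 0.5108 0.5069 0.5028 0.4988 0.4948]
w3 [ 73.9  79.1  84.2  89.5  94.8 100.1 118.7] [0.6122 0.6082 0.6043 0.6002 0.5962 0.5921 0.578 ]
w6 [107.8 114.3 121.  127.6 134.1 140.9] [0.6122 0.6082 0.6041 0.6002 0.5962 0.5922]
w7 [104.1 109.8 115.7 121.4 127.3 133.2 153.2] [0.6121 0.6082 0.6041 0.6002 0.5961 0.5922 0.5784]
w8 [194.2 199.2 204.2 209.4 214.2 219.3] [0.5204 0.5165 0.5126 0.5084 0.5046 0.5005]
```

Reading the lines: open patch 0.6022, w1 patch 0.5048 (so the cover began ~2.6 mm ajar; shut must be 0.5022, front edge at the bay front 0.477; open it cleared the bay's rear at 0.577 with the stop force felt). Now 0.5105: about 8.3 mm to go, with a firmer press (≥11 N).

```bash
python3 -m handwheel '[{"tx":0.015,"ty":0.001,"tz":0.03,"ax":0,"ay":0,"az":-0.2,"jaw":-1},{"tx":0,"ty":0,"tz":0.04,"ax":0,"ay":0,"az":0,"jaw":-1},{"tx":0,"ty":0,"tz":0.04,"ax":0,"ay":0,"az":0,"jaw":-1},{"tx":0,"ty":0,"tz":0.023,"ax":0,"ay":0,"az":0,"jaw":-1},{"tx":0,"ty":0,"tz":0.006,"ax":0,"ay":0,"az":0,"jaw":-1},{"tx":0,"ty":0,"tz":0.001,"ax":0,"ay":0,"az":0,"jaw":-1},{"tx":0,"ty":0,"tz":0,"ax":0,"ay":0,"az":0,"jaw":-1},{"tx":0,"ty":0,"tz":0,"ax":0,"ay":0,"az":0,"jaw":-1},{"tx":0,"ty":0,"tz":0,"ax":0,"ay":0,"az":0,"jaw":-1},{"tx":0,"ty":0,"tz":0,"ax":0,"ay":0,"az":0,"jaw":-1}]'
```

```text
time: 39.35
ee_pos: [0.5125, -0.0711, 0.1299]
tcp_rot: [180.0, -0.4, 1.2]
wrist_force: [0.8, 0.4, -0.1]
opening: 0.0
grasp_force: 0.0
```

```bash
python3 -m handwheel '[{"tx":0,"ty":0,"tz":0.003,"ax":0,"ay":0,"az":0,"jaw":-1},{"tx":0,"ty":0,"tz":0.001,"ax":0,"ay":0,"az":0,"jaw":-1},{"tx":0,"ty":0,"tz":0.0004,"ax":0,"ay":0,"az":0,"jaw":-1},{"tx":0,"ty":0,"tz":0.0004,"ax":0,"ay":0,"az":0,"jaw":-1},{"tx":-0.0003,"ty":0,"tz":0.0004,"ax":0,"ay":0,"az":0,"jaw":-1},{"tx":-0.0003,"ty":0,"tz":0.0004,"ax":0,"ay":0,"az":0,"jaw":-1},{"tx":-0.0004,"ty":0,"tz":0.0004,"ax":0,"ay":0,"az":0,"jaw":-1},{"tx":-0.0004,"ty":0,"tz":0,"ax":0,"ay":0,"az":0,"jaw":-1},{"tx":-0.0004,"ty":0,"tz":0,"ax":0,"ay":0,"az":0,"jaw":-1},{"tx":0,"ty":0,"tz":0,"ax":0,"ay":0,"az":0,"jaw":-1}]'
```

```text
time: 40.6
ee_pos: [0.5122, -0.071, 0.1254]
tcp_rot: [180.0, -0.7, 1.2]
wrist_force: [3.9, 1.3, 7.6]
opening: -0.0001
grasp_force: 4.1
```

```bash
python3 -m handwheel '[{"tx":0,"ty":0,"tz":0.0004,"ax":0,"ay":0,"az":0,"jaw":-1},{"tx":0,"ty":0,"tz":0.0004,"ax":0,"ay":0,"az":0,"jaw":-1},{"tx":-0.001,"ty":0,"tz":0,"ax":0,"ay":0,"az":0,"jaw":-1},{"tx":-0.001,"ty":0,"tz":0,"ax":0,"ay":0,"az":0,"jaw":-1},{"tx":-0.001,"ty":0,"tz":0,"ax":0,"ay":0,"az":0,"jaw":-1},{"tx":-0.001,"ty":0,"tz":0,"ax":0,"ay":0,"az":0,"jaw":-1},{"tx":-0.001,"ty":0,"tz":0,"ax":0,"ay":0,"az":0,"jaw":-1},{"tx":0,"ty":0,"tz":0,"ax":0,"ay":0,"az":0,"jaw":-1},{"tx":0,"ty":0,"tz":0,"ax":0,"ay":0,"az":0,"jaw":-1},{"tx":0,"ty":0,"tz":0,"ax":0,"ay":0,"az":0,"jaw":-1}]'
```

```text
time: 41.85
ee_pos: [0.5079, -0.0711, 0.1253]
tcp_rot: [180.0, -0.8, 1.2]
wrist_force: [3.8, 2.1, 12.4]
opening: -0.0003
grasp_force: 5.9
```

```bash
python3 -m handwheel '[{"tx":-0.001,"ty":0,"tz":0,"ax":0,"ay":0,"az":0,"jaw":-1},{"tx":-0.001,"ty":0,"tz":0,"ax":0,"ay":0,"az":0,"jaw":-1},{"tx":-0.001,"ty":0,"tz":0,"ax":0,"ay":0,"az":0,"jaw":-1},{"tx":-0.001,"ty":0,"tz":0,"ax":0,"ay":0,"az":0,"jaw":-1},{"tx":-0.0005,"ty":0,"tz":0,"ax":0,"ay":0,"az":0,"jaw":-1},{"tx":-0.0005,"ty":0,"tz":0,"ax":0,"ay":0,"az":0,"jaw":-1},{"tx":-0.0005,"ty":0,"tz":0,"ax":0,"ay":0,"az":0,"jaw":-1},{"tx":0,"ty":0,"tz":0,"ax":0,"ay":0,"az":0,"jaw":-1},{"tx":0,"ty":0,"tz":0,"ax":0,"ay":0,"az":0,"jaw":-1},{"tx":0,"ty":0,"tz":0,"ax":0,"ay":0,"az":0,"jaw":-1}]'
```

```text
time: 43.1
ee_pos: [0.5029, -0.0714, 0.1253]
tcp_rot: [180.0, -0.8, 1.2]
wrist_force: [7.9, 1.6, 9.8]
opening: 0.0003
grasp_force: 5.3
```

Lateral force has risen to 7.9 N: the front stop. A last 1.5 mm nudge, then lift and measure.

```bash
python3 -m handwheel '[{"tx":-0.0003,"ty":0,"tz":0.0003,"ax":0,"ay":0,"az":0,"jaw":-1},{"tx":-0.0003,"ty":0,"tz":0,"ax":0,"ay":0,"az":0,"jaw":-1},{"tx":-0.0003,"ty":0,"tz":0,"ax":0,"ay":0,"az":0,"jaw":-1},{"tx":-0.0003,"ty":0,"tz":0,"ax":0,"ay":0,"az":0,"jaw":-1},{"tx":-0.0003,"ty":0,"tz":0,"ax":0,"ay":0,"az":0,"jaw":-1},{"tx":0,"ty":0,"tz":0,"ax":0,"ay":0,"az":0,"jaw":-1},{"tx":0,"ty":0,"tz":0,"ax":0,"ay":0,"az":0,"jaw":-1},{"tx":0,"ty":0,"tz":0,"ax":0,"ay":0,"az":0,"jaw":-1},{"tx":0,"ty":0,"tz":0,"ax":0,"ay":0,"az":0,"jaw":-1},{"tx":0,"ty":0,"tz":0,"ax":0,"ay":0,"az":0,"jaw":-1}]'
python3 -m handwheel '[{"tx":0,"ty":0,"tz":-0.001,"ax":0,"ay":0,"az":0,"jaw":-1},{"tx":0,"ty":0,"tz":-0.003,"ax":0,"ay":0,"az":0,"jaw":-1},{"tx":0,"ty":0,"tz":-0.02,"ax":0,"ay":0,"az":0,"jaw":-1},{"tx":0,"ty":0,"tz":-0.04,"ax":0,"ay":0,"az":0,"jaw":-1},{"tx":0,"ty":0,"tz":-0.045,"ax":0,"ay":0,"az":0,"jaw":-1},{"tx":0,"ty":0,"tz":-0.03,"ax":0,"ay":0,"az":0,"jaw":-1},{"tx":0,"ty":0,"tz":-0.0075,"ax":0,"ay":0,"az":0,"jaw":-1},{"tx":0,"ty":0,"tz":0,"ax":0,"ay":0,"az":0,"jaw":-1},{"tx":0,"ty":0,"tz":0,"ax":0,"ay":0,"az":0,"jaw":-1},{"tx":0,"ty":0,"tz":0,"ax":0,"ay":0,"az":0,"jaw":-1}]'
python3 - <<'E'
from h import *
import pickle
np.set_printoptions(precision=4,suppress=True)
from scipy.signal import find_peaks
T=tcp(); c=optics.camera('wrist'); pickle.dump((T,c),open('w9.pkl','wb'))
for n,(r0,r1) in dict(w1=(195,275),w8=(185,275),w9=(185,275)).items():
    T,c=pickle.load(open(n+'.pkl','rb')); E=T@c['mount']; g=cv2.cvtColor(c['color'],cv2.COLOR_RGB2GRAY).astype(float)
    p=g[r0:r1,305:330].mean(1); pk,_=find_peaks(-p,prominence=10); rows=[]
    for k in pk:
        w=slice(max(k-2,0),k+3); b=p.max()-p[w]; rows.append(r0+(np.arange(len(p))[w]*b).sum()/b.sum())
    print(n,np.round(rows,1),np.round([atz(c,E,317,r,.1254,True)[0] for r in rows],4))
    rr=np.arange(r0+35,r1); print([(int(r),int(p[r-r0]),round(atz(c,E,317,r,.1254,True)[0],4)) for r in rr if r>228 and r<262])
E
```

```text
time: 44.35
ee_pos: [0.5018, -0.0715, 0.1253]
tcp_rot: [179.9, -0.9, 1.2]
wrist_force: [8.3, 1.2, 12.5]
opening: -0.0002
grasp_force: 5.9
time: 45.6
ee_pos: [0.4973, -0.0713, 0.2679]
tcp_rot: [180.0, -0.3, 1.2]
wrist_force: [-0.4, 0.0, -0.9]
opening: 0.0002
grasp_force: 0.0
w1 [204.1 209.1 214.  219.1 224.  229.  247.8] [0.5151 0.511  0.507  0.5029 0.4988 0.4948 0.479 ]
[(230, 135, np.float64(0.4939)), (231, 145, np.float64(0.4931)), (232, 146, np.float64(0.4923)), (233, 132, np.float64(0.4914)), (234, 124, np.float64(0.4906)), (235, 113, np.float64(0.4898)), (236, 98, np.float64(0.4889)), (237, 98, np.float64(0.4881)), (238, 98, np.float64(0.4873)), (239, 98, np.float64(0.4864)), (240, 98, np.float64(0.4856)), (241, 98, np.float64(0.4847)), (242, 97, np.float64(0.4839)), (243, 97, np.float64(0.483)), (244, 88, np.float64(0.4822)), (245, 69, np.float64(0.4814)), (246, 62, np.float64(0.4805)), (247, 65, np.float64(0.4797)), (248, 62, np.float64(0.4788)), (249, 90, np.float64(0.478)), (250, 101, np.float64(0.4771)), (251, 128, np.float64(0.4762)), (252, 133, np.float64(0.4754)), (253, 
[... 1859 characters left out ...]
4857)), (240, 98, np.float64(0.4849)), (241, 98, np.float64(0.4841)), (242, 98, np.float64(0.4833)), (243, 97, np.float64(0.4824)), (244, 97, np.float64(0.4816)), (245, 97, np.float64(0.4808)), (246, 97, np.float64(0.4799)), (247, 85, np.float64(0.4791)), (248, 63, np.float64(0.4782)), (249, 90, np.float64(0.4774)), (250, 118, np.float64(0.4766)), (251, 130, np.float64(0.4757)), (252, 135, np.float64(0.4749)), (253, 136, np.float64(0.474)), (254, 136, np.float64(0.4732)), (255, 136, np.float64(0.4723)), (256, 136, np.float64(0.4715)), (257, 136, np.float64(0.4706)), (258, 136, np.float64(0.4698)), (259, 136, np.float64(0.4689)), (260, 136, np.float64(0.4681)), (261, 136, np.float64(0.4672))]
```

The patch is at 0.5022, exactly 100.0 mm from its open position, and the front gap has closed to a thin seam; the arm is clear. I hand in.

```bash
python3 -c "
from workcell import workorder; print(workorder.job_done())"
```

```text
the job is handed in; nothing more can be done
None
```

I handed the job in at about 46 s: the cover went fully open to its stop, the blue-capped vial stands on the bottom of the holder hole (about 4 N), and the cover is shut again, 100.0 mm from open by the wrist camera, with the arm clear. The finger slipped near the end of closing, so I pressed again to finish, and every force I read on the cover stayed under 20 N.

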